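# Clear the fallen lacquer bottle, then load and start the seam press

## Task

A lacquer bottle has toppled onto the seam press's slideway: pick it off, carry it to the lane of bottles and stand it upright on its base on the yellow spot there, setting it down rather than dropping it, and let go. Only then slide the die carriage by its black handle all the way home under the press until it meets its stop, and lastly throw the black toggle switch fully over, away from the robot, to start the press. Leave the other bottles standing in their places and do not disturb the other things on the bench.

Things in the scene. Friction and masses are not known exactly. Their poses are not given: they have to be found in the camera images.
- fallen_bottle: toppled white square bottle with an ORANGE band and red cap, lying on a flat side across the slideway's rails, cap away from the robot. Body 54 x 54 mm, 110 mm long; tapered shoulder, round cap 32 mm wide; 138 mm overall, 0.25 to 0.46 kg. Origin at the centre of its base; own x axis runs from base to cap (up when it stands). Lying, its axis is 51 mm above the table
- fallen_base (a point): centre of the base of the fallen bottle
- fallen_cap (a point): centre of the top of the fallen bottle's cap, 138 mm from its base
- lane: fixed aluminium bottle lane: floor 4 mm thick, 340 mm long along its own y axis, a 20 mm high, 6 mm thick rail along each long side, 86 mm apart inside, ends open. Origin at the centre of its underside; x across, z up. Three places 100 mm apart along y: two hold standing bottles, one is empty
- empty_place: yellow round spot, 60 mm in diameter, on the lane floor, flat: marks the empty place. It may be the middle or either end place. Origin at its centre, 4 mm above the table
- bottle_a: standing square bottle with a blue band, same size as the fallen one (54 x 54 x 138 mm), in the lane. Origin at the centre of its base, z up
- bottle_b: second standing square bottle with a blue band, same size, in the lane. Origin at the centre of its base, z up
- press: green C-frame seam press, fixed. Origin on the table below its ram; z up; the slideway runs along its own y axis to y = +470 mm (bed 130 mm wide, 16 mm high, rail tops at 24 mm). The head overhangs the slideway up to y = +40 mm, 210 to 360 mm above the table, 160 mm wide in x; the upper die reaches down to 140 mm
- carriage (a joint): slide of the die carriage along the press's own -y axis: 0 = fully out, 0.310 m = home against the stop below the ram. Carries a steel die cup with a white ball fixed in it (top 119 mm above the table); carriage plate 104 mm wide, 96 mm long. A few newtons move it and it stays where it is left
- carriage_handle (a point): top of the carriage's upright black-capped handle post, on its axis, 119 mm above the table. Post 20 to 22 mm in diameter, free from 40 to 119 mm above the table, 120 mm behind (press +y of) the ball's centre
- control_box: grey control box, fixed, 100 x 100 x 70 mm high. Origin at the centre of its underside; x is the way the toggle is thrown; z up
- switch (a joint): black toggle lever on top of the control box: 0 = off, leaning towards the robot (box -x); 1.0 rad = fully on, leaning to box +x. It stays where it is left
- switch_tip (a point): tip of the toggle lever, 80 mm from its pivot, which lies above the centre of the box
- ball_center (a point): centre of the loose white ball, 72 mm in diameter, resting on a black rubber ring; leave alone
- core_center (a point): centre of the grey nylon core, a 62 mm ball on a black rubber ring; leave alone
- die_cup: spare polished steel die cup, 90 mm in diameter, 45 mm high; origin at the centre of its underside; leave alone
- caliper: stainless caliper, 200 mm long, lying flat; origin at the middle of its beam; leave alone
- brush: brush lying flat; origin below its middle; leave alone
Things that resemble listed ones, but are neither listed nor needed, are in the scene too. Leave any pink look-alike of the bottle_b alone. What is shaped like the fallen_bottle but brown is not meant.

How it is judged (in metres and radians):
On the way, in this order (a step that is already met when the one before it is completed fails the run):
1. the fallen bottle stands upright, at rest and released, on the yellow spot in the lane (horizontal distance between fallen_base and empty_place below 0.025 m and height (world z) of fallen_base below 0.012 m and angle between fallen_bottle's own x axis and vertical below 0.12 rad and linear speed of fallen_bottle below 0.03 m/s and contact force between the fingers and fallen_bottle below 0.3 N), for 0.2 s.
2. the die carriage is fully home against its stop (value of joint carriage above 0.303 m), for 0.2 s.
3. the toggle switch is thrown fully over (value of joint switch above 0.85 rad), for 0.1 s.
At the end, for the whole second after the job is handed in: Orange-banded bottle released, at rest, upright (0.12 rad) on the lane floor, base centre within 25 mm of the yellow spot's centre; carriage within 7 mm of its home stop; switch beyond 0.85 rad; both blue-banded bottles upright (0.12 rad), within 30 mm of where they started (all of step 1 and value of joint carriage above 0.303 m and value of joint switch above 0.85 rad and angle between each of bottle_a, bottle_b's own z axis and vertical below 0.12 rad and distance of each of bottle_a, bottle_b from where it was at the start of the episode below 0.03 m); the robot touches nothing.
It fails at once if the fallen bottle is dropped: it moves faster than 0.8 m/s (a fall of more than 3 cm) with the fingers off it (linear speed of fallen_bottle above 0.8 m/s and contact force between the fingers and fallen_bottle below 0.05 N).
It fails at once if a standing bottle is knocked over (angle between any of bottle_a, bottle_b's own z axis and vertical above 0.6 rad).
It fails at once if the loose white ball, the nylon core, the die cup, the caliper, the brush: one of them is moved more than 40 mm (distance of any of ball_center, core_center, die_cup, caliper, brush from where it was at the start of the episode above 0.04 m).
It also fails if it takes over 66 s, if anything falls off the work surface, if the arm or the gripper's body presses on something with over 40 N, if the wrist force passes 120 N, or if a joint passes its speed limit or range.

## Robot

A 6-joint arm with a two-finger parallel gripper is mounted at the origin on the work surface. World frame = base frame: x ahead of the robot, y to its left, z up, the work surface at z = 0. Lengths are in m, angles in degrees, forces in N, time in s.
With the tool pointing down it reaches from about 0.25 to 0.725 m from the base axis. Payload 9.7 kg.
Tool frame: the origin (TCP) lies at the very end of the fingers, on their centre line; the grasp point (between the pads) lies grasp_offset behind it (grasp_offset is the distance from the TCP to the grasp point, in m); z points along the fingers, y is the line along which they close (so a half turn about z gives the same grasp; the last joint's range is limited). The gripper opens to 85 mm and grips with 20 to 120 N. Pads are 22 mm wide; open, the fingers measure 114 mm over their backs; the gripper's body (76 mm by 85 mm) begins 54 mm behind the grasp point. The pads swing forward as they close: fully open they stand 13 mm farther back than shut.
Start: joints at [70.531, 4.979, 10.078, 95.1, 0, 90], TCP at [0.183, 0.519, 0.231] pointing down, gripper open.
Joint ranges: [-179.16, 179.16], [-48.56, 103.87], [-65.8, 70.77], [-126.05, 130.52], [-82.76, 87.17], [-180, 180]. Speed limits (degrees/s): [127.2, 127.2, 147.25, 180, 180, 180].

## Interface

Orientations are given as [roll, pitch, yaw] about the fixed x, y, z axes, in that order (R = Rz(yaw) Ry(pitch) Rx(roll)).
In Python, from workcell import get_obs, camera, calibration, job_done, recognise, cut_out, mark_of, grasp_offset gives the robot as it stands.
- The arm moves only by the tool servo_tool, never from a script. Its argument "moves" is a list of rows, each a list of 3 entries, a list of its own where there are three numbers: the turn, a rotation vector about the tool's x, y, z in degrees, then the shift along the tool's x, y, z in m, then the opening in per cent of the stroke, from 0 (shut) to 100 (fully open). In form: [[[ax, ay, az], [x, y, z], claw], ...]. A call has 1 to 12 rows; each row shifts and turns the commanded pose from where the row before left it, along the tool's axes as they then stand; what a row does not reach is not made up. A row lasts 1/10 s, in which the tool goes at most 50 mm and 8.59 degrees, less where a joint would pass 70% of its speed; a pose out of reach is approached as far as the arm can. A call is refused whole if a number of a shift passes 0.05 or a number of a turn 8.59, either way. A call with a gripper value outside its range is refused whole. The fingers move at their own pace and stop on an object; "force" is the grip in N (left out, the last holds). Time passes only in rows, so rows that do not move let the fingers close. It gives the time, the measured TCP pose, the force, the opening and the grip force at its end, in the units of the state.
- get_obs(): the state, without advancing time (a new reading comes with each control period).
- camera(name): name is "scene" or "top"; returns (picture, depth): 420x560x3 uint8, red, green, blue; 420x560 float32, m along the optical axis (not along the pixel's ray), 0 where there is no reading.
- calibration(name): a dict with "camera_matrix" (3x3 intrinsics, pixels), "R" (3x3) and "t" (3): a world point X has camera coordinates R X + t. Camera axes: x right, y down, z forward; pixel columns grow to the right and rows downward; lengths in m; the calibration is good to about 2 mm. A picture is of the moment at which its call begins. calibration takes no time and is no camera call.
- job_done(): hands the job in; it is judged then, once.
Trained networks look in the newest picture that a camera, given by its name, has taken for a name from the list of things; names that differ only in an ending like _2 or _b are one class to them, and where a whole thing is asked for, a point or a joint stands for the part that bears it (a point fixed in the world has none). Each returns a list of dicts, best first, with "score" (0 to 1); they miss things now and then, are a little off and sometimes report something else, mostly with a low value. They report only what shows in the picture. A call takes as long as a camera call. They do not tell look-alikes from the thing itself.
- recognise(name, camera): "xyz" ([x, y, z] in m, in the coordinates of the camera as it stood for that picture, good to about 4 mm: the middle of the surface that is visible of it).
- cut_out(name, camera): "mask" (420x560 bool, what is visible of it).
- mark_of(name, camera): "xyz" ([x, y, z] in m, in the coordinates of the camera as it stood for that picture, good to about 4 mm: a listed point, or the origin of a listed thing).
The state is a dict: "time": time; "q": joint angles; "qd": joint speeds; "joint_efforts": joint torques, N m; "ee_pos": TCP position; "tcp_rot": TCP orientation; "wrist_force": force on the tool from outside, world axes, zero at the start; "torque": the same for the moment, N m; "opening": finger opening in m; "grasp_force": force on a finger pad.
Only numpy, scipy, OpenCV 4.12 (cv2) and the standard library are available. Lean on these libraries where they do the work, as an engineer would, in place of code of your own. Each camera call takes 0.05 s, during which the arm holds its last target. There are 200 camera calls.

## Working session

There is one attempt and no reset: what is moved stays moved. The work goes in short steps, Python scripts to look and compute and a tool call to move; the robot and the scene stay as the last step left them, time stands still between calls to the robot, and variables do not carry over. Pictures are saved under pics/ and viewed, at most 10 in all, crops included, and the job is handed in when it is done.

Besides the shell and the picture viewer there is one more tool, called in YAML: its name, and indented under it one key for each argument. servo_tool: Moves the arm, as the interface text tells. Its arguments: {"type":"object","properties":{"moves":{"type":"array"},"force":{"type":"number"}},"required":["moves"]}

```bash
mkdir -p pics; cat > h.py <<'E'
import numpy as np, cv2
from workcell import *
def w(p,c):
    k=calibration(c); return np.array(k["R"]).T@(np.array(p)-np.array(k["t"]))
def pix(X,c):
    k=calibration(c); q=np.array(k["camera_matrix"])@(np.array(k["R"])@np.array(X)+np.array(k["t"])); return q[:2]/q[2]
def cloud(c,d):
    k=calibration(c);K=np.array(k["camera_matrix"]);v,u=np.mgrid[:420,:560]
    P=np.stack([(u-K[0,2])/K[0,0]*d,(v-K[1,2])/K[1,1]*d,d],-1)
    return (P-np.array(k["t"]))@np.array(k["R"])
E
python3 - <<'E'
from h import *
print(grasp_offset,get_obs())
for c in("scene","top"):
    p,d=camera(c); cv2.imwrite(f"pics/{c}0.png",p[:,:,::-1]); np.save(f"pics/{c}d.npy",d);np.save(f"pics/{c}p.npy",p)
    for n in "fallen_base fallen_cap lane empty_place bottle_a bottle_b press carriage_handle control_box switch_tip ball_center core_center die_cup caliper brush".split():
        for r in mark_of(n,c)[:3]:
            x=w(r["xyz"],c); print(c,n,round(r["score"],2),x.round(3),pix(x,c).round())
E
```

```text
0.0187 {'time': 0.0, 'q': array([7.05298420e+01, 5.01108071e+00, 1.00335274e+01, 9.50985400e+01,
       4.79652310e-04, 9.00002099e+01]), 'qd': array([ 0.07962963,  0.03117893, -0.0807996 ,  0.01669009, -0.06187806,
        0.02121445]), 'joint_efforts': array([-2.09537211e-03, -5.20403731e+01,  4.64792204e+01,  1.69716740e-02,
       -1.19624356e-04,  2.12589651e-05]), 'ee_pos': array([0.18324566, 0.51833474, 0.23057495]), 'tcp_rot': array([-1.79923907e+02, -4.79373064e-04,  1.60529631e+02]), 'wrist_force': array([-0.43604214, -0.39727232, -0.11707468]), 'torque': array([-0.025482  , -0.0290928 ,  0.01693609]), 'grasp_force': 0.0, 'opening': 0.08551524437104334}
scene fallen_base 0.88 [ 0.384 -0.185  0.052] [209. 234.]
scene fallen_base 0.52 [ 0.248 -0.174  0.026] [191. 217.]
scene fallen_cap 0.86 [ 0.518 -0.211  0.049] [226. 263.]
scene lane 0.71 [0.501 0.301 0.005] [349. 207.]
scene empty_place 0.47 [0.721 0.346 0.002] [408. 234.]
scene empty_place 0.42 [0.548 0.214 0.004] [341. 223.]
scene bottle_a 0.88 [0.295 0.32  0.003] [314. 180.]
scene bottle_a 0.85 [0.464 0.391 0.008] [359.
[... 1582 characters left out ...]
8] [251. 216.]
top carriage_handle 0.28 [ 0.52  -0.212  0.05 ] [352. 202.]
top control_box 0.72 [0.746 0.105 0.041] [243. 127.]
top control_box 0.63 [ 0.628 -0.064  0.001] [299. 169.]
top switch_tip 0.41 [ 0.382 -0.195  0.052] [347. 250.]
top switch_tip 0.39 [ 0.593 -0.059  0.161] [302. 167.]
top switch_tip 0.18 [ 0.682 -0.379 -0.001] [401. 153.]
top ball_center 0.63 [0.749 0.104 0.04 ] [244. 126.]
top core_center 0.55 [0.322 0.152 0.035] [224. 271.]
top die_cup 0.72 [ 0.754 -0.222 -0.   ] [350. 130.]
top die_cup 0.4 [0.55  0.211 0.005] [207. 194.]
top caliper 0.95 [ 0.683 -0.379 -0.002] [401. 153.]
top brush 0.87 [0.725 0.35  0.003] [164. 137.]
top brush 0.55 [0.501 0.307 0.   ] [175. 210.]
```

View pics/scene0.png

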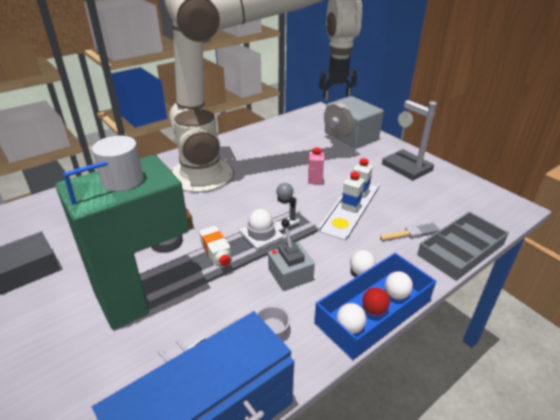

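View pics/top0.png

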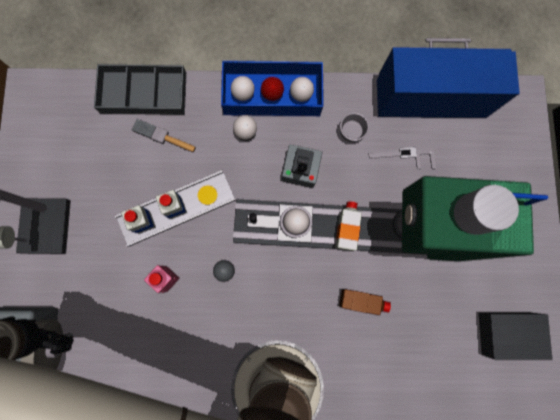

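The pictures match the networks. In the top view the yellow spot is at about (207,195), the fallen orange bottle at (350,230), the handle at (252,217) and the toggle at (302,167). The brown bottle at (362,302) and the pink one at (159,279) are decoys. The empty place is the near-right end of the lane.

```bash
cat >> h.py <<'E'
from scipy.spatial.transform import Rotation as Ro
def frame(y,z):
    y=np.array(y,float);z=np.array(z,float);z/=np.linalg.norm(z);y-=z*(y@z);y/=np.linalg.norm(y)
    return np.stack([np.cross(y,z),y,z],1)
def rows(n,Rt,pt,R0=None,p0=None):
    """n equal rows from present (or R0,p0) pose to Rt,pt, shift in axes before each row's turn"""
    o=get_obs()
    if R0 is None: R0=Ro.from_euler('xyz',o['tcp_rot'],degrees=True).as_matrix()
    if p0 is None: p0=o['ee_pos']
    v=Ro.from_matrix(R0.T@Rt).as_rotvec(degrees=True)/n; dp=(np.array(pt)-p0)/n
    print("turn/row",v.round(2),"max",abs(v).max().round(2))
    R=R0
    for i in range(n):
        print([list(map(float,v.round(1))),list(map(float,(R.T@dp).round(4)))],end=",")
        R=R@Ro.from_rotvec(v,degrees=True).as_matrix()
    print()
B0=np.array([.383,-.187]);al=np.radians(-9.9);b=np.array([np.cos(al),np.sin(al),0])
G=np.array([*(B0+.065*b[:2]),.051])
def Rgrasp(tau):
    t=np.radians(tau); return frame([-b[1],b[0],0],-np.sin(t)*b-np.cos(t)*np.array([0,0,1]))
E
python3 - <<'E'
from h import *
p=np.load("pics/topp.npy").astype(int);d=np.load("pics/topd.npy");C=cloud("top",d)
m=(p[...,0]>180)&(p[...,1]>140)&(p[...,2]<90)&(C[...,2]<.03); print("yellow",m.sum(),np.median(C[m],0),C[m].min(0),C[m].max(0))
m=(p[...,0]>200)&(p[...,1]<150)&(p[...,1]>60)&(p[...,2]<90)&(C[...,1]<-.1)&(C[...,2]>.05); print("orange",m.sum(),C[m].mean(0))
print("G",G)
rows(20,Rgrasp(0),G+[0,0,.25])
E
```

```text
yellow 277 [0.54581061 0.21190353 0.00497425] [ 0.51833781  0.18375795 -0.00341021] [0.57381944 0.23928209 0.01387438]
orange 238 [ 0.43051944 -0.19738688  0.0785572 ]
G [ 0.44703211 -0.19817539  0.051     ]
turn/row [-0.    0.   -0.48] max 0.48
[[-0.0, 0.0, -0.5], [-0.0244, -0.0294, -0.0035]],[[-0.0, 0.0, -0.5], [-0.0241, -0.0296, -0.0035]],[[-0.0, 0.0, -0.5], [-0.0239, -0.0298, -0.0035]],[[-0.0, 0.0, -0.5], [-0.0236, -0.03, -0.0035]],[[-0.0, 0.0, -0.5], [-0.0234, -0.0302, -0.0035]],[[-0.0, 0.0, -0.5], [-0.0231, -0.0304, -0.0035]],[[-0.0, 0.0, -0.5], [-0.0229, -0.0306, -0.0035]],[[-0.0, 0.0, -0.5], [-0.0226, -0.0308, -0.0035]],[[-0.0, 0.0, -0.5], [-0.0224, -0.031, -0.0035]],[[-0.0, 0.0, -0.5], [-0.0221, -0.0311, -0.0035]],[[-0.0, 0.0, -0.5], [-0.0218, -0.0313, -0.0035]],[[-0.0, 0.0, -0.5], [-0.0216, -0.0315, -0.0035]],[[-0.0, 0.0, -0.5], [-0.0213, -0.0317, -0.0035]],[[-0.0, 0.0, -0.5], [-0.021, -0.0319, -0.0035]],[[-0.0, 0.0, -0.5], [-0.0208, -0.032, -0.0035]],[[-0.0, 0.0, -0.5], [-0.0205, -0.0322, -0.0035]],[[-0.0, 0.0, -0.5], [-0.0202, -0.0324, -0.0035]],[[-0.0, 0.0, -0.5], [-0.02, -0.0325, -0.0035]],[[-0.0, 0.0, -0.5], [-0.0197, -0.0327, -0.0035]],[[-0.0, 0.0, -0.5], [-0.0194, -0.0329, -0.0035]],
```

servo_tool:
  moves:
    - [[0,0,0],[-0.015,-0.02,-0.005],100]
    - [[0,0,-0.6],[-0.024,-0.03,-0.005],100]
    - [[0,0,-0.6],[-0.024,-0.03,-0.005],100]
    - [[0,0,-0.6],[-0.024,-0.03,-0.005],100]
    - [[0,0,-0.6],[-0.023,-0.03,-0.005],100]
    - [[0,0,-0.6],[-0.023,-0.03,-0.005],100]
    - [[0,0,-0.6],[-0.023,-0.03,-0.005],100]
    - [[0,0,-0.6],[-0.022,-0.031,-0.005],100]
    - [[0,0,-0.6],[-0.022,-0.031,-0.005],100]
    - [[0,0,-0.6],[-0.022,-0.031,-0.005],100]
    - [[0,0,-0.6],[-0.021,-0.031,-0.005],100]
    - [[0,0,-0.6],[-0.021,-0.031,-0.005],100]

```text
time: 2.8
ee_pos: [0.3347, 0.1012, 0.2918]
tcp_rot: [180.0, 0.0, 167.2]
wrist_force: [0.6, 0.2, 0.6]
opening: 0.0849
grasp_force: 0.0
```

```bash
python3 - <<'E'
from h import *
o=get_obs();print(o['q'].round(1),o['ee_pos'],o['tcp_rot'])
rows(12,Rgrasp(25),G+[0,0,.2])
E
```

```text
[ 16.8 -20.   -5.3 104.6  -0.   29.7] [0.33470763 0.10116389 0.29175492] [1.79972795e+02 4.83780593e-02 1.67166170e+02]
turn/row [ 0.06  2.09 -0.24] max 2.09
[[0.1, 2.1, -0.2], [-0.0147, -0.0222, 0.0034]],[[0.1, 2.1, -0.2], [-0.0147, -0.0223, 0.0029]],[[0.1, 2.1, -0.2], [-0.0147, -0.0224, 0.0024]],[[0.1, 2.1, -0.2], [-0.0147, -0.0224, 0.0019]],[[0.1, 2.1, -0.2], [-0.0146, -0.0225, 0.0013]],[[0.1, 2.1, -0.2], [-0.0146, -0.0225, 0.0008]],[[0.1, 2.1, -0.2], [-0.0145, -0.0226, 0.0003]],[[0.1, 2.1, -0.2], [-0.0144, -0.0227, -0.0002]],[[0.1, 2.1, -0.2], [-0.0143, -0.0227, -0.0007]],[[0.1, 2.1, -0.2], [-0.0142, -0.0228, -0.0012]],[[0.1, 2.1, -0.2], [-0.014, -0.0228, -0.0017]],[[0.1, 2.1, -0.2], [-0.0139, -0.0229, -0.0022]],
```

servo_tool:
  moves:
    - [[0.1,2.1,-0.2],[-0.0147,-0.0222,0.0034],100]
    - [[0.1,2.1,-0.2],[-0.0147,-0.0223,0.0029],100]
    - [[0.1,2.1,-0.2],[-0.0147,-0.0224,0.0024],100]
    - [[0.1,2.1,-0.2],[-0.0147,-0.0224,0.0019],100]
    - [[0.1,2.1,-0.2],[-0.0146,-0.0225,0.0013],100]
    - [[0.1,2.1,-0.2],[-0.0146,-0.0225,0.0008],100]
    - [[0.1,2.1,-0.2],[-0.0145,-0.0226,0.0003],100]
    - [[0.1,2.1,-0.2],[-0.0144,-0.0227,-0.0002],100]
    - [[0.1,2.1,-0.2],[-0.0143,-0.0227,-0.0007],100]
    - [[0.1,2.1,-0.2],[-0.0142,-0.0228,-0.0012],100]
    - [[0.1,2.1,-0.2],[-0.014,-0.0228,-0.0017],100]
    - [[0.1,2.1,-0.2],[-0.0139,-0.0229,-0.0022],100]

```text
time: 4.0
ee_pos: [0.4461, -0.1984, 0.2515]
tcp_rot: [-179.3, -25.3, 169.4]
wrist_force: [-0.4, 1.1, 0.4]
opening: 0.0854
grasp_force: 0.0
```

```bash
python3 - <<'E'
from h import *
o=get_obs();print(o['q'].round(1),o['ee_pos'],o['tcp_rot'])
p,d=camera("top");C=cloud("top",d)
m=cut_out("fallen_bottle","top")
for r in m[:2]:
    P=C[r['mask']&(C[...,2]>.06)&(C[...,2]<.095)];print(r['score'],len(P),P.mean(0) if len(P) else 0)
for n in("fallen_base","fallen_cap"):
    for r in mark_of(n,"top")[:2]: print(n,r['score'],w(r['xyz'],"top"))
R=Rgrasp(25); z=R[:,2]
# grasp point 4 mm short of axis along tool
T=G+z*(grasp_offset-.004); print("target",T)
rows(8,R,T)
E
```

```text
[-21.   21.6  27.6 120.8  -5.1  -9.4] [ 0.4460987  -0.19836034  0.25154933] [-179.29704101  -25.28321543  169.41626711]
0.55 28 [ 0.46958512 -0.1774415   0.07166542]
fallen_cap 0.57 [ 0.52064993 -0.21315375  0.04963457]
fallen_cap 0.42 [0.74803735 0.1050183  0.03819644]
target [ 0.44091213 -0.19710728  0.03767728]
turn/row [-0.05 -0.04 -0.08] max 0.08
[[-0.0, -0.0, -0.1], [-0.0108, 0.0002, 0.0244]],[[-0.0, -0.0, -0.1], [-0.0108, 0.0002, 0.0244]],[[-0.0, -0.0, -0.1], [-0.0108, 0.0002, 0.0244]],[[-0.0, -0.0, -0.1], [-0.0108, 0.0001, 0.0244]],[[-0.0, -0.0, -0.1], [-0.0108, 0.0001, 0.0244]],[[-0.0, -0.0, -0.1], [-0.0107, 0.0001, 0.0244]],[[-0.0, -0.0, -0.1], [-0.0107, 0.0, 0.0244]],[[-0.0, -0.0, -0.1], [-0.0107, -0.0, 0.0244]],
```

servo_tool:
  moves:
    - [[0,0,0],[-0.0108,0,0.0244],100]
    - [[0,0,0],[-0.0108,0,0.0244],100]
    - [[0,0,0],[-0.0108,0,0.0244],100]
    - [[0,0,0],[-0.0108,0,0.0244],100]
    - [[0,0,0],[-0.0108,0,0.0244],100]
    - [[0,0,-0.2],[-0.0108,0,0.0244],100]
    - [[0,0,-0.2],[-0.0108,0,0.0244],100]
    - [[0,0,-0.2],[-0.0054,0,0.0122],100]
    - [[0,0,0],[-0.0054,0,0.0122],100]

```text
time: 5.1
ee_pos: [0.4405, -0.1981, 0.0387]
tcp_rot: [-179.6, -25.1, 170.1]
wrist_force: [-0.5, 0.6, 0.3]
opening: 0.0857
grasp_force: 0.0
```

servo_tool:
  moves:
    - [[0,0,0],[0,0,0],60]
    - [[0,0,0],[0,0,0],45]
    - [[0,0,0],[0,0,0],40]
    - [[0,0,0],[0,0,0],40]
    - [[0,0,0],[0,0,0],40]
    - [[0,0,0],[0,0,0],40]
  force: 40

```text
time: 5.7
ee_pos: [0.4411, -0.1988, 0.0396]
tcp_rot: [-179.6, -25.1, 170.1]
wrist_force: [1.7, -1.1, 6.5]
opening: 0.0535
grasp_force: 43.3
```

servo_tool:
  moves:
    - [[0,0,0],[0.004,0,-0.009],40]
    - [[0,0,0],[0.008,0,-0.018],40]
    - [[0,0,0],[0.0108,0,-0.0244],40]
    - [[0,0,0],[0.0108,0,-0.0244],40]
    - [[0,0,0],[0.0108,0,-0.0244],40]
    - [[0,0,0],[0.0108,0,-0.0244],40]
    - [[0,0,0],[0.0108,0,-0.0244],40]
    - [[0,0,0],[0.0108,0,-0.0244],40]
    - [[0,0,0],[0.0108,0,-0.0244],40]
    - [[0,0,0],[0.0108,0,-0.0244],40]

```text
time: 6.7
ee_pos: [0.4461, -0.1978, 0.2828]
tcp_rot: [-179.6, -25.2, 170.1]
wrist_force: [0.1, 0.0, -3.3]
opening: 0.0536
grasp_force: 42.8
```

```bash
cat >> h.py <<'E'
S=np.array([.5465,.2128,.004]); la=np.radians(26); L=np.array([np.cos(la),np.sin(la),0])
def Rplace(t):
    t=np.radians(t); return frame([-L[1],L[0],0],np.cos(t)*L-np.sin(t)*np.array([0,0,1]))
E
python3 - <<'E'
from h import *
from scipy.optimize import least_squares
o=get_obs();print(o['q'].round(2),o['ee_pos'],o['tcp_rot'])
# planar arm: pitch-sum model; unknown h,L1,a1,L2,a2,d ; poses with j5~0
D=[((5.011,10.034,95.099),np.hypot(.18325,.51833),.23057),((-20,-5.3,104.6),np.hypot(.33471,.10116),.29175),
   ((21.6,27.6,120.8),np.hypot(.4461,.19836),.25155),(tuple(o['q'][1:4]),np.hypot(*o['ee_pos'][:2]),o['ee_pos'][2])]
def fk(x,q):
    h,L1,L2,d,e=x; a,b_,c=np.radians(q); A=a; B=a-b_; P=a-b_+c
    r=L1*np.sin(A)+L2*np.cos(B)+d*np.cos(P)+0*e; z=h+L1*np.cos(A)-L2*np.sin(B)-d*np.sin(P); return r,z
f=lambda x:np.ravel([np.subtract(fk(x,q),(r,z)) for q,r,z in D])
s=least_squares(f,[.3,.35,.4,.2,0]);print(s.x,s.fun)
R=Rplace(25);T=S+[0,0,.066]+R[:,2]*(grasp_offset-.004)
print("place TCP",T)
rows(12,R,T+[0,0,.2])
E
```

```text
[-20.95  22.58  32.39 124.52  -5.09  -9.99] [ 0.44611758 -0.19783355  0.28282907] [-179.57278487  -25.20277742  170.06365227]
[0.19397831 0.43470446 0.51446404 0.44108383 0.        ] [ 1.03817180e-04  4.12087557e-04  5.37513855e-05  1.83060495e-04
 -1.55536179e-03 -2.35380745e-05  1.42951970e-03 -5.71613747e-04]
place TCP [0.55847439 0.2186403  0.06378751]
turn/row [-1.16 -7.26 -3.09] max 7.26
[[-1.2, -7.3, -3.1], [-0.0036, 0.0358, -0.0002]],[[-1.2, -7.3, -3.1], [-0.0055, 0.0355, 0.0011]],[[-1.2, -7.3, -3.1], [-0.0072, 0.0352, 0.0026]],[[-1.2, -7.3, -3.1], [-0.0086, 0.0347, 0.0043]],[[-1.2, -7.3, -3.1], [-0.0098, 0.0341, 0.0062]],[[-1.2, -7.3, -3.1], [-0.0107, 0.0334, 0.0082]],[[-1.2, -7.3, -3.1], [-0.0113, 0.0326, 0.0102]],[[-1.2, -7.3, -3.1], [-0.0116, 0.0317, 0.0123]],[[-1.2, -7.3, -3.1], [-0.0116, 0.0308, 0.0144]],[[-1.2, -7.3, -3.1], [-0.0113, 0.0299, 0.0165]],[[-1.2, -7.3, -3.1], [-0.0107, 0.029, 0.0185]],[[-1.2, -7.3, -3.1], [-0.0098, 0.028, 0.0204]],
```

```bash
cat >> h.py <<'E'
from scipy.optimize import least_squares
H,L1,L2,E4,D5=.19398,.4347,.51446,.156,.285
LO=np.array([-179.16,-48.56,-65.8,-126.05,-82.76]);HI=np.array([179.16,103.87,70.77,130.52,87.17])
def fk5(q):
    j1,a,b_,c,j5=np.radians(q); P=a-b_+c
    e=lambda t:np.array([np.cos(t),0,-np.sin(t)])
    z=np.cos(j5)*e(P)+np.sin(j5)*np.array([0,1,0])
    p=np.array([0,0,H])+L1*np.array([np.sin(a),0,np.cos(a)])+L2*e(a-b_)+E4*e(P)+D5*z
    M=Ro.from_euler('z',j1).as_matrix(); return M@p,M@z
def ik5(T,z,q0=(20,-20,-50,10,10)):
    f=lambda q:np.concatenate([(fk5(q)[0]-T)*3,fk5(q)[1]-z])
    s=least_squares(f,np.clip(q0,LO+.1,HI-.1),bounds=(LO,HI),x_scale=30); return s.x,np.abs(s.fun).max()
E
python3 - <<'E'
from h import *
for q in ([-20.95,22.58,32.39,124.52,-5.09],[16.8,-20,-5.3,104.6,0]): print(fk5(q))
for az in (26,32,38,44,50):
  for t in (25,):
    u=np.radians(az);t=np.radians(t);z=np.array([np.cos(t)*np.cos(u),np.cos(t)*np.sin(u),-np.sin(t)])
    for dz in(0,.1,.2):
        q,e=ik5(S+[0,0,.067+dz]+z*(grasp_offset-.004),z); print(az,dz,q.round(1),round(e,4))
E
```

```text
(array([ 0.44853977, -0.19880453,  0.28341326]), array([-0.42057392,  0.06602156, -0.90485288]))
(array([0.33478813, 0.1010785 , 0.29201337]), array([ 1.67083687e-03,  5.04455394e-04, -9.99998477e-01]))
26 0 [ 17.9 -25.8 -65.8 -14.5   7.4] 0.0059
26 0.1 [ 17.9 -40.6 -60.2   5.7   7.3] 0.0
26 0.2 [ 17.9 -45.6 -50.8  20.    7.3] 0.0
32 0 [ 13.8 -24.7 -65.3 -14.5  16.5] 0.0
32 0.1 [ 13.8 -39.1 -59.3   6.   16.5] 0.0
32 0.2 [ 13.8 -44.2 -50.   20.4  16.5] 0.0
38 0 [  9.9 -22.7 -63.6 -13.   25.2] 0.0
38 0.1 [  9.9 -36.6 -57.7   6.8  25.2] 0.0
38 0.2 [  9.9 -41.9 -48.5  21.2  25.2] 0.0
44 0 [  6.6 -20.2 -61.2 -10.6  33.4] 0.0
44 0.1 [  6.6 -33.3 -55.3   8.4  33.4] 0.0
44 0.2 [  6.6 -38.7 -46.4  22.7  33.4] 0.0
50 0 [  3.7 -17.2 -58.1  -6.9  40.9] 0.0
50 0.1 [  3.7 -29.4 -52.3  11.1  40.9] 0.0
50 0.2 [  3.7 -34.8 -43.6  25.2  40.9] 0.0
```

```bash
cat >> h.py <<'E'
Rg=Ro.from_euler('xyz',[-179.6,-25.1,170.1],degrees=True).as_matrix()
base_t=Rg.T@(np.array([.3835,-.1875,.051])-np.array([.4411,-.1988,.0396]))   # base in tool frame
ax_t=Rg.T@b
def Rp(t,az):
    t,u=np.radians([t,az]);return frame([-np.sin(u),np.cos(u),0],[np.cos(t)*np.cos(u),np.cos(t)*np.sin(u),-np.sin(t)])
def Tp(R,base): return np.array(base)-R@base_t
E
python3 - <<'E'
from h import *
R=Rp(26,33);print(base_t,ax_t,R@ax_t)
T=Tp(R,S+[0,0,.21]);print(T)
for dz in(0,.1,.21):print(ik5(Tp(R,S+[0,0,dz]),R[:,2]))
rows(14,R,T)
E
```

```text
[0.05797927 0.00133031 0.01456177] [-0.9055688  -0.00296145 -0.42418909] [0.01479398 0.0060762  0.9998721 ]
[0.55756401 0.21839884 0.27249488]
(array([ 12.96188855, -24.72905022, -64.55738167, -12.39179805,
        17.936779  ]), np.float64(6.328271240363392e-15))
(array([ 12.96188855, -38.49523282, -58.36923665,   7.56252957,
        17.936779  ]), np.float64(9.60898027813073e-13))
(array([ 12.96188855, -43.58527724, -47.9937152 ,  23.02809545,
        17.936779  ]), np.float64(1.3658607578292958e-10))
turn/row [-1.15 -6.06 -3.17] max 6.06
[[-1.1, -6.1, -3.2], [-0.0028, 0.0307, -0.0007]],[[-1.1, -6.1, -3.2], [-0.0045, 0.0305, 0.0003]],[[-1.1, -6.1, -3.2], [-0.0061, 0.0301, 0.0014]],[[-1.1, -6.1, -3.2], [-0.0075, 0.0297, 0.0028]],[[-1.1, -6.1, -3.2], [-0.0088, 0.0292, 0.0042]],[[-1.1, -6.1, -3.2], [-0.0098, 0.0286, 0.0058]],[[-1.1, -6.1, -3.2], [-0.0107, 0.0279, 0.0074]],[[-1.1, -6.1, -3.2], [-0.0114, 0.0271, 0.0092]],[[-1.1, -6.1, -3.2], [-0.0118, 0.0263, 0.0109]],[[-1.1, -6.1, -3.2], [-0.012, 0.0254, 0.0127]],[[-1.1, -6.1, -3.2], [-0.0119, 0.0244, 0.0145]],[[-1.1, -6.1, -3.2], [-0.0116, 0.0235, 0.0162]],[[-1.1, -6.1, -3.2], [-0.0111, 0.0225, 0.0178]],[[-1.1, -6.1, -3.2], [-0.0103, 0.0215, 0.0194]],
```

servo_tool:
  moves:
    - [[-1.1,-6.1,-3.2],[-0.0028,0.0307,-0.0007],40]
    - [[-1.1,-6.1,-3.2],[-0.0045,0.0305,0.0003],40]
    - [[-1.1,-6.1,-3.2],[-0.0061,0.0301,0.0014],40]
    - [[-1.1,-6.1,-3.2],[-0.0075,0.0297,0.0028],40]
    - [[-1.1,-6.1,-3.2],[-0.0088,0.0292,0.0042],40]
    - [[-1.1,-6.1,-3.2],[-0.0098,0.0286,0.0058],40]
    - [[-1.1,-6.1,-3.2],[-0.0107,0.0279,0.0074],40]
    - [[-1.1,-6.1,-3.2],[-0.0114,0.0271,0.0092],40]
    - [[-1.1,-6.1,-3.2],[-0.0118,0.0263,0.0109],40]
    - [[-1.1,-6.1,-3.2],[-0.012,0.0254,0.0127],40]

```text
time: 7.7
ee_pos: [0.5248, 0.1007, 0.2738]
tcp_rot: [171.7, 39.2, -163.4]
wrist_force: [-0.0, -0.5, -3.6]
opening: 0.0536
grasp_force: 42.8
```

```bash
python3 - <<'E'
from h import *
o=get_obs();print(o['q'].round(1),o['ee_pos'],o['tcp_rot'],o['opening'])
R=Rp(26,33);rows(6,R,Tp(R,S+[0,0,.21]))
E
```

```text
[  1.6 -33.3 -26.5  60.4  17.6 -12.2] [0.5247844  0.10066934 0.27376709] [ 171.69254691   39.17126551 -163.36311882] 0.053621706371956346
turn/row [-0.79 -3.97 -2.  ] max 3.97
[[-0.8, -4.0, -2.0], [-0.0083, 0.016, 0.0094]],[[-0.8, -4.0, -2.0], [-0.0082, 0.0156, 0.0102]],[[-0.8, -4.0, -2.0], [-0.008, 0.0152, 0.011]],[[-0.8, -4.0, -2.0], [-0.0077, 0.0148, 0.0117]],[[-0.8, -4.0, -2.0], [-0.0074, 0.0143, 0.0125]],[[-0.8, -4.0, -2.0], [-0.007, 0.0139, 0.0132]],
```

servo_tool:
  moves:
    - [[-0.8,-4.0,-2.0],[-0.0083,0.016,0.0094],40]
    - [[-0.8,-4.0,-2.0],[-0.0082,0.0156,0.0102],40]
    - [[-0.8,-4.0,-2.0],[-0.008,0.0152,0.011],40]
    - [[-0.8,-4.0,-2.0],[-0.0077,0.0148,0.0117],40]
    - [[-0.8,-4.0,-2.0],[-0.0074,0.0143,0.0125],40]
    - [[-0.8,-4.0,-2.0],[-0.007,0.0139,0.0132],40]
    - [[0,0,0],[0,0,0],40]
    - [[0,0,0],[0,0,0],40]

```text
time: 8.5
ee_pos: [0.5578, 0.2171, 0.271]
tcp_rot: [179.7, 63.8, -147.3]
wrist_force: [-0.0, 0.2, -2.3]
opening: 0.0534
grasp_force: 43.2
```

```bash
python3 - <<'E'
from h import *
o=get_obs();print(o['q'].round(1),o['ee_pos'],o['tcp_rot'],o['opening'])
Rm=Ro.from_euler('xyz',o['tcp_rot'],degrees=True).as_matrix()
print("pred base",o['ee_pos']+Rm@base_t,"axis",Rm@ax_t)
for c in("scene","top"):
    p,d=camera(c);cv2.imwrite(f"pics/{c}1.png",p[:,:,::-1])
    for n in("fallen_base","fallen_cap"):
        for r in mark_of(n,c)[:2]: print(c,n,round(r['score'],2),w(r['xyz'],c).round(4))
R=Rp(26,33);rows(6,R,Tp(R,S+[0,0,.08]))
E
```

```text
[ 12.8 -44.8 -48.1  24.3  18.1  -9.1] [0.55777232 0.21711124 0.2710189 ] [ 179.71235838   63.79072198 -147.32922878] 0.05344733434975808
pred base [0.5464519  0.21151897 0.21257247] axis [0.01906766 0.00617969 0.9997991 ]
scene fallen_base 0.79 [0.5458 0.2154 0.2145]
scene fallen_base 0.38 [ 0.2484 -0.1761  0.0271]
scene fallen_cap 0.92 [0.5481 0.2136 0.3511]
scene fallen_cap 0.74 [0.461  0.392  0.0045]
top fallen_base 0.94 [0.5479 0.2116 0.218 ]
top fallen_base 0.73 [ 0.2497 -0.1814  0.0251]
top fallen_cap 0.81 [ 0.2209 -0.3154  0.0292]
top fallen_cap 0.6 [0.5503 0.2153 0.3515]
turn/row [-0.01 -0.   -0.02] max 0.02
[[-0.0, -0.0, -0.0], [0.0195, 0.0003, 0.0095]],[[-0.0, -0.0, -0.0], [0.0195, 0.0003, 0.0095]],[[-0.0, -0.0, -0.0], [0.0195, 0.0003, 0.0095]],[[-0.0, -0.0, -0.0], [0.0195, 0.0003, 0.0095]],[[-0.0, -0.0, -0.0], [0.0195, 0.0003, 0.0095]],[[-0.0, -0.0, -0.0], [0.0195, 0.0003, 0.0095]],
```

View pics/scene1.png

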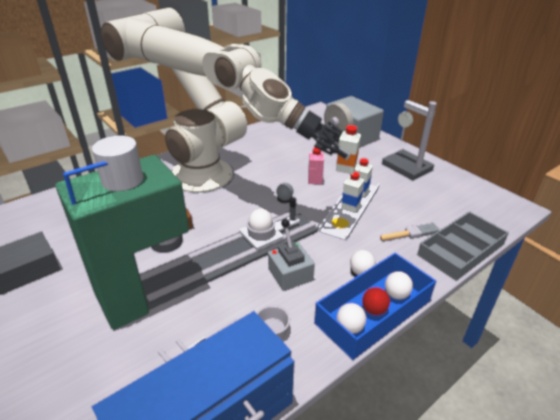

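The bottle hangs upright above the spot, at about (349,145) in the scene view. Its base and cap marks agree with the predicted pose, so I'm lowering it.

servo_tool:
  moves:
    - [[0,0,0],[0.0195,0.0003,0.0095],40]
    - [[0,0,0],[0.0195,0.0003,0.0095],40]
    - [[0,0,0],[0.0195,0.0003,0.0095],40]
    - [[0,0,0],[0.0195,0.0003,0.0095],40]
    - [[0,0,0],[0.0195,0.0003,0.0095],40]
    - [[0,0,0],[0.0195,0.0003,0.0095],40]
    - [[0,0,0],[0.018,0,0.009],40]
    - [[0,0,0],[0.016,0,0.008],40]
    - [[0,0,0],[0.01,0,0.005],40]
    - [[0,0,0],[0,0,0],40]

```text
time: 9.8
ee_pos: [0.5569, 0.2187, 0.0899]
tcp_rot: [179.7, 63.7, -147.4]
wrist_force: [-0.3, 0.1, -3.6]
opening: 0.0537
grasp_force: 43.3
```

```bash
python3 - <<'E'
from h import *
o=get_obs();print(o['q'].round(1),o['ee_pos'],o['tcp_rot'],o['wrist_force'])
Rm=Ro.from_euler('xyz',o['tcp_rot'],degrees=True).as_matrix()
print("pred base",o['ee_pos']+Rm@base_t,"axis",Rm@ax_t)
for c in("scene","top"):
    camera(c)
    for n in("fallen_base","fallen_cap"):
        for r in mark_of(n,c)[:1]: print(c,n,round(r['score'],2),w(r['xyz'],c).round(4))
R=Rp(26,33);rows(6,R,Tp(R,S))
E
```

```text
[ 13.1 -36.5 -64.9  -0.7  17.8  -8.9] [0.55687453 0.2187097  0.08987303] [ 179.6556672    63.73604713 -147.40061179] [-0.34138905  0.05106972 -3.57590861]
pred base [0.54549135 0.21311295 0.03143922] axis [0.02010917 0.0063189  0.99977782]
scene fallen_base 0.58 [0.5437 0.2161 0.0301]
scene fallen_cap 0.96 [0.5454 0.2142 0.1703]
top fallen_base 0.84 [ 0.248  -0.1809  0.0285]
top fallen_cap 0.73 [0.5501 0.2153 0.1736]
turn/row [-0.01  0.01 -0.01] max 0.01
[[-0.0, 0.0, -0.0], [0.0048, -0.0001, 0.0022]],[[-0.0, 0.0, -0.0], [0.0048, -0.0001, 0.0022]],[[-0.0, 0.0, -0.0], [0.0048, -0.0001, 0.0022]],[[-0.0, 0.0, -0.0], [0.0048, -0.0001, 0.0022]],[[-0.0, 0.0, -0.0], [0.0048, -0.0001, 0.0022]],[[-0.0, 0.0, -0.0], [0.0048, -0.0001, 0.0022]],
```

```bash
python3 - <<'E'
from h import *
o=get_obs();p,z=fk5(o['q'][:5]);Rm=Ro.from_euler('xyz',o['tcp_rot'],degrees=True).as_matrix()
print(p,o['ee_pos'],z,Rm[:,2])
for az,t in((33,26),(33,29),(37,26),(37,28),(40,26)):
    R=Rp(t,az)
    for dz in(0,.03): print(az,t,dz,ik5(Tp(R,S+[0,0,dz]),R[:,2],o['q'][:5])[0].round(1))
E
```

```text
[0.53950803 0.21488963 0.10465   ] [0.5581276  0.21922233 0.09416395] [ 0.7546384   0.48910419 -0.43737624] [ 0.7546384   0.48910419 -0.43737624]
33 26 0 [ 13.  -24.7 -64.6 -12.4  17.9]
33 26 0.03 [ 13.  -30.1 -63.2  -5.7  17.9]
33 29 0 [ 13.5 -25.2 -62.   -6.3  17. ]
33 29 0.03 [ 13.5 -29.8 -60.4  -0.2  17. ]
37 26 0 [ 10.4 -23.4 -63.4 -11.4  23.7]
37 26 0.03 [ 10.4 -28.5 -62.   -4.9  23.7]
37 28 0 [ 10.9 -23.8 -61.8  -7.3  22.9]
37 28 0.03 [ 10.9 -28.5 -60.2  -1.1  22.9]
40 26 0 [  8.7 -22.1 -62.3 -10.4  27.9]
40 26 0.03 [  8.7 -27.1 -60.9  -4.1  27.9]
```

```bash
cat > fit.py <<'E'
from h import *
import h
D=[([70.53,5.011,10.034,95.099,0],[.18325,.51833,.23057]),([16.8,-20,-5.3,104.6,0],[.33471,.10116,.29175]),
([-21,21.6,27.6,120.8,-5.1],[.4461,-.19836,.25155]),([-20.95,22.58,32.39,124.52,-5.09],[.44612,-.19783,.28283]),
([1.6,-33.3,-26.5,60.4,17.6],[.52478,.10067,.27377]),([12.8,-44.8,-48.1,24.3,18.1],[.55777,.21711,.27102]),([13.1,-36.5,-64.9,-.7,17.8],[.55687,.21871,.08987])]
o=get_obs(); D.append((o['q'][:5],o['ee_pos'])); print(o['q'],o['ee_pos'],o['time'])
def fk(x,q):
    H,L1,L2,E4,D5,r0,da,db,n=x; j1,a,b_,c,j5=np.radians(q); P=a-b_+c; a=a+da
    e=lambda t:np.array([np.cos(t),0,-np.sin(t)])
    z=np.cos(j5)*e(P)+np.sin(j5)*np.array([0,1,0])
    nn=np.array([np.sin(P),0,np.cos(P)])
    p=np.array([r0,0,H])+L1*np.array([np.sin(a),0,np.cos(a)])+L2*e(a-da-b_+db)+E4*e(P)+n*nn+D5*z
    M=Ro.from_euler('z',j1).as_matrix(); return M@p,M@z
f=lambda x:np.concatenate([np.ravel([fk(x,q)[0]-p for q,p in D]),1e-3*(x-x0)])
x0=np.array([.19,.43,.5,.15,.285,0,0,0,0]);s=least_squares(f,x0)
E
python3 - <<'E'
from fit import *
print(s.x.round(4),np.abs(s.fun[:-9]).reshape(-1,3).max(1).round(4))
x=s.x
q0=np.array(D[-2][0])
for az,t in((33,26),(33,29),(33,32),(37,26),(37,29),(40,26)):
    R=Rp(t,az)
    for dz in(0,.03):
        T=Tp(R,S+[0,0,dz]);g=lambda q:np.concatenate([(fk(x,q)[0]-T)*3,fk(x,q)[1]-R[:,2]])
        u=least_squares(g,q0,x_scale=30);print(az,t,dz,u.x.round(1),abs(u.fun).max().round(4))
E
```

```text
[ 13.09937885 -36.67362825 -64.69282074  -0.67645979  17.77892811
  -8.93214748] [0.5581276  0.21922233 0.09416395] 10.1
[ 1.599e-01  4.199e-01  5.190e-01  1.447e-01  2.843e-01  1.200e-03
  5.000e-04 -6.950e-02 -3.000e-04] [0.0002 0.0002 0.0004 0.0002 0.0005 0.0006 0.0003 0.0002]
33 26 0 [ 13.  -32.7 -66.7  -6.5  17.9] 0.0
33 26 0.03 [ 13.  -36.7 -64.8  -0.7  17.9] 0.0
33 29 0 [ 13.5 -32.1 -63.9  -1.4  16.9] 0.0
33 29 0.03 [ 13.5 -35.5 -62.    4.   16.9] 0.0
33 32 0 [ 14.1 -31.  -61.1   3.4  16. ] 0.0
33 32 0.03 [ 14.1 -34.  -59.    8.4  16. ] 0.0
37 26 0 [ 10.5 -31.1 -65.5  -5.8  23.6] 0.0
37 26 0.03 [ 10.5 -34.9 -63.7  -0.2  23.6] 0.0
37 29 0 [ 11.2 -30.6 -62.8  -0.6  22.4] 0.0
37 29 0.03 [ 11.2 -33.9 -60.9   4.6  22.4] 0.0
40 26 0 [  8.7 -29.6 -64.4  -5.1  27.8] 0.0
40 26 0.03 [  8.7 -33.4 -62.6   0.5  27.8] 0.0
```

```bash
python3 - <<'E'
from fit import *
x=s.x;R=Rp(28,35);print("axis",R@ax_t)
for dz in(.003,.03):
    T=Tp(R,S+[0,0,dz]);g=lambda q:np.concatenate([(fk(x,q)[0]-T)*3,fk(x,q)[1]-R[:,2]]);print(least_squares(g,D[-2][0],x_scale=30).x.round(1))
rows(4,R,Tp(R,S+[0,0,.03]))
rows(5,R,Tp(R,S+[0,0,.005]),R,Tp(R,S+[0,0,.03]))
E
```

```text
[ 13.09937885 -36.67362825 -64.69282074  -0.67645979  17.77892811
  -8.93214748] [0.5581276  0.21922233 0.09416395] 10.1
axis [0.0431494  0.02659828 0.9987145 ]
[ 12.1 -32.  -64.2  -2.1  20.1]
[ 12.1 -35.2 -62.4   2.7  20.1]
turn/row [-0.46  0.52 -0.24] max 0.52
[[-0.5, 0.5, -0.2], [0.0004, 0.0, 0.0005]],[[-0.5, 0.5, -0.2], [0.0003, 0.0, 0.0005]],[[-0.5, 0.5, -0.2], [0.0003, 0.0, 0.0005]],[[-0.5, 0.5, -0.2], [0.0003, 0.0, 0.0005]],
turn/row [0. 0. 0.] max 0.0
[[0.0, 0.0, 0.0], [0.0044, -0.0, 0.0023]],[[0.0, 0.0, 0.0], [0.0044, -0.0, 0.0023]],[[0.0, 0.0, 0.0], [0.0044, -0.0, 0.0023]],[[0.0, 0.0, 0.0], [0.0044, -0.0, 0.0023]],[[0.0, 0.0, 0.0], [0.0044, -0.0, 0.0023]],
```

servo_tool:
  moves:
    - [[-0.5,0.5,-0.2],[0.0004,0,0.0005],40]
    - [[-0.5,0.5,-0.2],[0.0003,0,0.0005],40]
    - [[-0.5,0.5,-0.2],[0.0003,0,0.0005],40]
    - [[-0.5,0.5,-0.2],[0.0003,0,0.0005],40]
    - [[0,0,0],[0.0044,0,0.0023],40]
    - [[0,0,0],[0.0044,0,0.0023],40]
    - [[0,0,0],[0.0044,0,0.0023],40]
    - [[0,0,0],[0.0022,0,0.0012],40]
    - [[0,0,0],[0,0,0],40]
    - [[0,0,0],[0,0,0],40]

```text
time: 11.1
ee_pos: [0.5584, 0.2199, 0.0731]
tcp_rot: [179.4, 62.0, -145.4]
wrist_force: [-1.0, 0.4, -2.3]
opening: 0.0539
grasp_force: 43.3
```

```bash
python3 - <<'E'
from fit import *
Rm=Ro.from_euler('xyz',o['tcp_rot'],degrees=True).as_matrix()
print("pred base",o['ee_pos']+Rm@base_t,"axis",Rm@ax_t,o['wrist_force'])
for c in("scene","top"):
    camera(c)
    for n in("fallen_base","fallen_cap"):
        for r in mark_of(n,c)[:1]: print(c,n,round(r['score'],2),w(r['xyz'],c).round(4))
o=get_obs();print(o['ee_pos'],o['q'])
E
```

```text
[ 11.96432169 -33.04869286 -63.61642647  -0.46840731  20.40900138
 -11.11831512] [0.55843196 0.21992687 0.07305267] 11.1
pred base [0.54572642 0.21296446 0.0150397 ] axis [0.04635721 0.02313024 0.9986571 ] [-0.97831556  0.36215908 -2.32068773]
scene fallen_base 0.86 [0.5447 0.2168 0.0167]
scene fallen_cap 0.7 [0.5038 0.3021 0.0045]
top fallen_base 0.69 [ 0.2488 -0.1803  0.0274]
top fallen_cap 0.78 [ 0.2247 -0.3166  0.0269]
[0.55856085 0.21989179 0.07344643] [ 11.95754424 -33.07302299 -63.60338771  -0.4609802   20.41093021
 -11.11950406]
```

servo_tool:
  moves:
    - [[0,0,0],[0.0022,0,0.0012],40]
    - [[0,0,0],[0.0022,0,0.0012],40]
    - [[0,0,0],[0.0018,0,0.001],40]
    - [[0,0,0],[0,0,0],40]
    - [[0,0,0],[0,0,0],40]
    - [[0,0,0],[0,0,0],40]

```text
time: 12.0
ee_pos: [0.5586, 0.22, 0.0662]
tcp_rot: [179.4, 62.0, -145.4]
wrist_force: [-0.1, -0.0, -3.1]
opening: 0.0534
grasp_force: 43.3
```

servo_tool:
  moves:
    - [[0,0,0],[0.0009,0,0.0005],40]
    - [[0,0,0],[0.0009,0,0.0005],40]
    - [[0,0,0],[0,0,0],40]
    - [[0,0,0],[0,0,0],40]

```text
time: 12.4
ee_pos: [0.5585, 0.22, 0.0639]
tcp_rot: [179.4, 62.0, -145.4]
wrist_force: [0.4, -0.6, -2.9]
opening: 0.0536
grasp_force: 43.3
```

servo_tool:
  moves:
    - [[0,0,0],[0.0009,0,0.0005],40]
    - [[0,0,0],[0,0,0],40]
    - [[0,0,0],[0,0,0],40]

```text
time: 12.7
ee_pos: [0.5585, 0.22, 0.0629]
tcp_rot: [179.4, 62.0, -145.4]
wrist_force: [-0.6, 0.6, -3.8]
opening: 0.0534
grasp_force: 43.3
```

servo_tool:
  moves:
    - [[0,0,0],[0.0009,0,0.0005],40]
    - [[0,0,0],[0,0,0],40]
    - [[0,0,0],[0,0,0],40]

```text
time: 13.0
ee_pos: [0.5587, 0.22, 0.0622]
tcp_rot: [179.4, 62.0, -145.4]
wrist_force: [-0.2, -0.3, -2.2]
opening: 0.0535
grasp_force: 43.4
```

servo_tool:
  moves:
    - [[0,0,0],[0.0014,0,0.0007],40]
    - [[0,0,0],[0,0,0],40]
    - [[0,0,0],[0,0,0],40]

```text
time: 13.3
ee_pos: [0.5592, 0.2202, 0.062]
tcp_rot: [179.5, 62.1, -145.3]
wrist_force: [-1.9, -1.2, 4.8]
opening: 0.0536
grasp_force: 43.7
```

```bash
python3 - <<'E'
from fit import *
print(o['wrist_force'],o['torque'])
for c in("scene",):
    p,d=camera(c);cv2.imwrite("pics/s2.png",cv2.resize(p[110:290,240:480,::-1],None,fx=3,fy=3,interpolation=cv2.INTER_CUBIC))
    for n in("fallen_base","fallen_cap","bottle_a"):
        for r in mark_of(n,c)[:3]: print(c,n,round(r['score'],2),w(r['xyz'],c).round(4))
E
```

```text
[ 11.97441903 -31.4423141  -64.29474261  -2.91079729  20.41129837
 -11.10709674] [0.55924779 0.22021748 0.06196453] 13.3
[-1.87199738 -1.15973487  4.79783175] [0.09620318 0.10356098 0.09679753]
scene fallen_base 0.79 [0.5417 0.2149 0.0064]
scene fallen_base 0.63 [ 0.5892 -0.0624  0.1647]
scene fallen_base 0.44 [ 0.2488 -0.1741  0.0293]
scene fallen_cap 0.82 [0.5512 0.2163 0.1425]
scene bottle_a 0.73 [5.032e-01 3.009e-01 4.000e-04]
scene bottle_a 0.56 [0.2931 0.3182 0.0048]
```

View pics/s2.png

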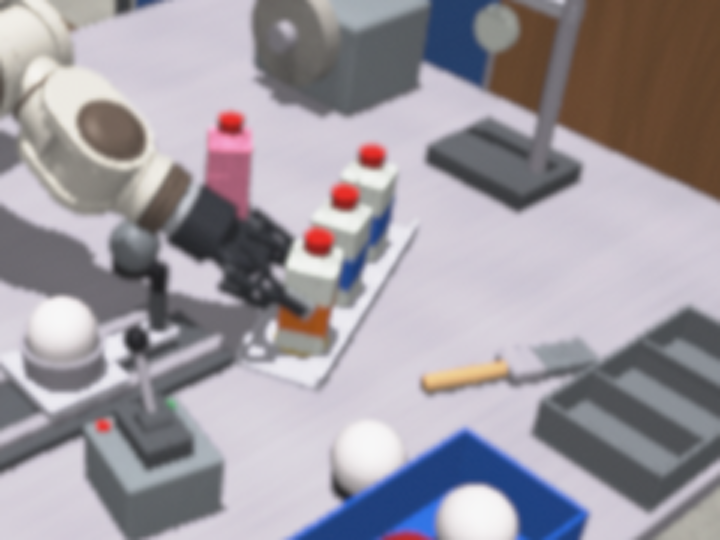

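Contact is made: the wrist force changed by about +8 N. In the crop the bottle stands on the spot at (312,310), aligned with its neighbours, so I'm releasing it.

servo_tool:
  moves:
    - [[0,0,0],[0,0,0],64]
    - [[0,0,0],[0,0,0],67]
    - [[0,0,0],[0,0,0],72]
    - [[0,0,0],[0,0,0],78]
    - [[0,0,0],[0,0,0],84]
    - [[0,0,0],[0,0,0],90]
    - [[0,0,0],[0,0,0],90]
    - [[0,0,0],[0,0,0],90]
    - [[0,0,0],[0,0,0],90]

```text
time: 14.4
ee_pos: [0.5586, 0.22, 0.0604]
tcp_rot: [179.4, 62.0, -145.4]
wrist_force: [0.2, 0.8, -1.0]
opening: 0.0769
grasp_force: 0.0
```

```bash
python3 - <<'E'
from fit import *
for c in("scene","top"):
    camera(c)
    for n in("fallen_base","fallen_cap"):
        for r in mark_of(n,c)[:2]: print(c,n,round(r['score'],2),w(r['xyz'],c).round(4))
E
```

```text
[ 11.97221726 -31.4128277  -64.35727761  -2.85425688  20.39417442
 -11.10971583] [0.55856129 0.21996701 0.06040761] 14.4
scene fallen_base 0.9 [0.547  0.218  0.0048]
scene fallen_base 0.66 [ 0.2474 -0.1757  0.0289]
scene fallen_cap 0.82 [0.541  0.212  0.1413]
top fallen_base 0.91 [ 0.2498 -0.1823  0.0251]
top fallen_base 0.74 [0.5491 0.2144 0.012 ]
top fallen_cap 0.85 [ 0.2213 -0.3185  0.0284]
top fallen_cap 0.55 [0.5455 0.21   0.1413]
```

servo_tool:
  moves:
    - [[0,0,0],[-0.006,0,-0.004],90]
    - [[0,0,0],[-0.0113,0,-0.01],90]
    - [[0,0,0],[-0.0113,0,-0.01],90]
    - [[0,0,0],[-0.0113,0,-0.01],90]
    - [[0,0,0],[-0.0113,0,-0.01],90]
    - [[0,0,0],[-0.0113,0,-0.01],90]
    - [[0,0,0],[-0.0113,0,-0.01],90]
    - [[0,0,0],[-0.0113,0,-0.01],90]
    - [[0,0,0],[-0.0113,0,-0.01],90]
    - [[0,0,0],[-0.0113,0,-0.01],90]

```text
time: 15.7
ee_pos: [0.5321, 0.2007, 0.201]
tcp_rot: [179.5, 62.0, -145.4]
wrist_force: [0.3, -0.1, -0.4]
opening: 0.0768
grasp_force: 0.0
```

```bash
python3 - <<'E'
from fit import *
print(o['wrist_force'])
for c in("scene","top"):
    p,d=camera(c)
    if c=="scene":cv2.imwrite("pics/s3.png",cv2.resize(p[110:290,240:480,::-1],None,fx=3,fy=3,interpolation=cv2.INTER_CUBIC))
    for n in("fallen_base","fallen_cap","bottle_a","carriage_handle","empty_place","switch_tip"):
        for r in mark_of(n,c)[:2]: print(c,n,round(r['score'],2),w(r['xyz'],c).round(4))
E
```

```text
[  9.66264937 -47.98691664 -55.6213542   22.87019242  22.39338789
 -12.36279166] [0.53208553 0.20073124 0.20102269] 15.7
[ 0.27215726 -0.06188702 -0.39260488]
scene fallen_base 0.88 [0.5434 0.2158 0.0022]
scene fallen_base 0.43 [ 0.2501 -0.176   0.0266]
scene fallen_cap 0.71 [0.5448 0.2143 0.1422]
scene fallen_cap 0.57 [0.5    0.3005 0.0066]
scene bottle_a 0.9 [0.5028 0.2995 0.0044]
scene bottle_a 0.61 [0.2918 0.3179 0.0034]
scene carriage_handle 0.77 [0.4614 0.0729 0.1213]
scene switch_tip 0.73 [0.461  0.0716 0.123 ]
scene switch_tip 0.41 [ 0.5902 -0.0566  0.1641]
top fallen_base 0.65 [ 0.2491 -0.1781  0.0287]
top fallen_cap 0.82 [ 0.2231 -0.3153  0.0256]
top fallen_cap 0.74 [0.5475 0.2137 0.142 ]
top bottle_a 0.96 [0.4617 0.3936 0.0054]
top bottle_a 0.94 [0.2991 0.321  0.0034]
top carriage_handle 0.73 [0.4681 0.0735 0.1191]
top empty_place 0.3 [0.544  0.2126 0.0033]
top switch_tip 0.51 [ 0.589  -0.0576  0.1601]
```

View pics/s3.png

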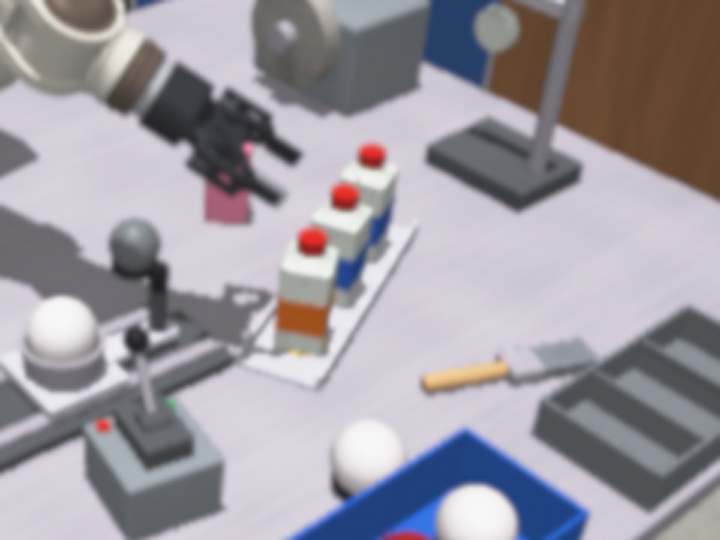

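The bottle stands alone on the spot and the gripper is clear of it. Next is the handle, at about (0.465, 0.073).

```bash
python3 - <<'E'
from fit import *
x=s.x
yd=np.array([.053,.9986,0]);R=frame(yd,[0,0,-1])
T=np.array([.465,.073,.23]);R0=Ro.from_euler('xyz',o['tcp_rot'],degrees=True).as_matrix();v=Ro.from_matrix(R0.T@R).as_rotvec()
q=o['q'][:5]
for f_ in np.linspace(0,1,9):
    Ri=R0@Ro.from_rotvec(v*f_).as_matrix();Ti=o['ee_pos']*(1-f_)+T*f_
    g=lambda q:np.concatenate([(fk(x,q)[0]-Ti)*3,fk(x,q)[1]-Ri[:,2]]);q=least_squares(g,q,x_scale=30).x;print(q.round(1))
rows(11,R,T)
E
```

```text
[  9.67774445 -47.84334784 -55.70189504  22.70402638  22.37922095
 -12.35544997] [0.5324236  0.20087199 0.19940528] 16.4
[  9.7 -47.9 -55.7  22.7  22.3]
[ 10.5 -45.7 -49.3  34.   17.7]
[ 11.1 -41.8 -42.4  44.1  13.6]
[ 11.4 -36.9 -35.4  53.5  10. ]
[ 11.5 -31.3 -28.3  62.3   7. ]
[ 11.3 -25.2 -21.2  70.9   4.6]
[ 10.8 -18.9 -14.2  79.2   2.6]
[ 10.  -12.4  -7.4  87.2   1.2]
[ 8.9 -5.9 -0.8 95.   0. ]
turn/row [1.89 5.41 3.1 ] max 5.41
[[1.9, 5.4, 3.1], [0.003, -0.006, -0.0116]],[[1.9, 5.4, 3.1], [0.0038, -0.0065, -0.0111]],[[1.9, 5.4, 3.1], [0.0044, -0.0071, -0.0105]],[[1.9, 5.4, 3.1], [0.005, -0.0077, -0.0098]],[[1.9, 5.4, 3.1], [0.0054, -0.0083, -0.0091]],[[1.9, 5.4, 3.1], [0.0058, -0.0089, -0.0083]],[[1.9, 5.4, 3.1], [0.006, -0.0095, -0.0074]],[[1.9, 5.4, 3.1], [0.0061, -0.01, -0.0065]],[[1.9, 5.4, 3.1], [0.0062, -0.0106, -0.0056]],[[1.9, 5.4, 3.1], [0.0061, -0.0111, -0.0046]],[[1.9, 5.4, 3.1], [0.0058, -0.0115, -0.0037]],
```

servo_tool:
  moves:
    - [[1.9,5.4,3.1],[0.003,-0.006,-0.0116],90]
    - [[1.9,5.4,3.1],[0.0038,-0.0065,-0.0111],90]
    - [[1.9,5.4,3.1],[0.0044,-0.0071,-0.0105],90]
    - [[1.9,5.4,3.1],[0.005,-0.0077,-0.0098],90]
    - [[1.9,5.4,3.1],[0.0054,-0.0083,-0.0091],90]
    - [[1.9,5.4,3.1],[0.0058,-0.0089,-0.0083],90]
    - [[1.9,5.4,3.1],[0.006,-0.0095,-0.0074],90]
    - [[1.9,5.4,3.1],[0.0061,-0.01,-0.0065],90]
    - [[1.9,5.4,3.1],[0.0062,-0.0106,-0.0056],90]
    - [[1.9,5.4,3.1],[0.0061,-0.0111,-0.0046],90]
    - [[1.9,5.4,3.1],[0.0058,-0.0115,-0.0037],90]
    - [[0,0,0],[0,0,0],90]

```text
time: 17.6
ee_pos: [0.4661, 0.0726, 0.2289]
tcp_rot: [-179.9, -0.2, 176.9]
wrist_force: [0.2, 0.2, -1.0]
opening: 0.0773
grasp_force: 0.0
```

```bash
python3 - <<'E'
from h import *
for c in("scene","top"):
    p,d=camera(c)
    for n in("carriage_handle","press"):
        for r in mark_of(n,c)[:1]: print(c,n,round(r['score'],2),w(r['xyz'],c).round(4))
R=frame([.053,.9986,0],[0,0,-1])
rows(6,R,[.465,.073,.066])
E
```

```text
scene carriage_handle 0.94 [0.4629 0.0716 0.123 ]
scene press 0.65 [ 4.433e-01 -3.402e-01  1.000e-04]
top press 0.72 [ 0.4405 -0.3392 -0.0019]
turn/row [-0.    0.04  0.01] max 0.04
[[-0.0, 0.0, 0.0], [0.0, -0.0, 0.0274]],[[-0.0, 0.0, 0.0], [0.0, -0.0, 0.0274]],[[-0.0, 0.0, 0.0], [-0.0, -0.0, 0.0274]],[[-0.0, 0.0, 0.0], [-0.0, -0.0, 0.0274]],[[-0.0, 0.0, 0.0], [-0.0, -0.0, 0.0274]],[[-0.0, 0.0, 0.0], [-0.0001, -0.0, 0.0274]],
```

servo_tool:
  moves:
    - [[0,0,0],[0,0,0.027],90]
    - [[0,0,0],[0,0,0.027],90]
    - [[0,0,0],[0,0,0.027],90]
    - [[0,0,0],[0,0,0.027],90]
    - [[0,0,0],[0,0,0.027],90]
    - [[0,0,0],[0,0,0.025],90]
    - [[0,0,0],[0,0,0],40]
    - [[0,0,0],[0,0,0],10]
    - [[0,0,0],[0,0,0],10]
    - [[0,0,0],[0,0,0],10]
    - [[0,0,0],[0,0,0],10]
    - [[0,0,0],[0,0,0],10]
  force: 25

```text
time: 19.1
ee_pos: [0.4661, 0.0729, 0.072]
tcp_rot: [-180.0, 0.3, 176.9]
wrist_force: [-1.7, 0.0, 8.2]
opening: 0.0212
grasp_force: 24.1
```

servo_tool:
  moves:
    - [[0,0,0],[0,-0.005,0],10]
    - [[0,0,0],[0,-0.015,0],10]
    - [[0,0,0],[0,-0.02,0],10]
    - [[0,0,0],[0,-0.02,0],10]
    - [[0,0,0],[0,0,0],10]

```text
time: 19.6
ee_pos: [0.4627, 0.0112, 0.072]
tcp_rot: [-179.9, 0.2, 176.9]
wrist_force: [-2.2, -2.5, 7.2]
opening: 0.0213
grasp_force: 25.1
```

servo_tool:
  moves:
    - [[0,0,0],[0,-0.02,0],10]
    - [[0,0,0],[0,-0.02,0],10]
    - [[0,0,0],[0,-0.02,0],10]
    - [[0,0,0],[0,-0.02,0],10]
    - [[0,0,0],[0,-0.02,0],10]
    - [[0,0,0],[0,-0.02,0],10]
    - [[0,0,0],[0,-0.02,0],10]
    - [[0,0,0],[0,-0.02,0],10]
    - [[0,0,0],[0,-0.02,0],10]
    - [[0,0,0],[0,-0.02,0],10]
    - [[0,0,0],[0,-0.02,0],10]
    - [[0,0,0],[0,0,0],10]

```text
time: 20.8
ee_pos: [0.4505, -0.2091, 0.072]
tcp_rot: [-179.8, 0.2, 176.8]
wrist_force: [-3.7, -2.8, 6.0]
opening: 0.0211
grasp_force: 25.6
```

servo_tool:
  moves:
    - [[0,0,0],[0,-0.01,0],10]
    - [[0,0,0],[0,-0.01,0],10]
    - [[0,0,0],[0,-0.005,0],10]
    - [[0,0,0],[0,0,0],10]
    - [[0,0,0],[0,0,0],10]

```text
time: 21.3
ee_pos: [0.4498, -0.2211, 0.0717]
tcp_rot: [178.8, 0.2, 177.4]
wrist_force: [2.5, 67.1, 19.9]
opening: 0.0213
grasp_force: 35.4
```

servo_tool:
  moves:
    - [[0,0,0],[0,0.006,0],10]
    - [[0,0,0],[0,0.005,0],10]
    - [[0,0,0],[0,0,0],10]

```text
time: 21.6
ee_pos: [0.45, -0.2202, 0.0716]
tcp_rot: [-180.0, 0.2, 177.0]
wrist_force: [-2.3, 3.0, 6.3]
opening: 0.0212
grasp_force: 26.1
```

```bash
python3 - <<'E'
from h import *
o=get_obs();print(o['q'].round(1),o['ee_pos'],o['tcp_rot'],o['wrist_force'])
for c in("scene","top"):
    p,d=camera(c);cv2.imwrite(f"pics/{c}4.png",p[:,:,::-1])
    for n in("carriage_handle","press"):
        for r in mark_of(n,c)[:1]: print(c,n,round(r['score'],2),w(r['xyz'],c).round(4))
E
```

```text
[-26.1  -2.  -14.7  77.1   0.  -23.1] [ 0.44995716 -0.2202439   0.07159702] [-1.79950786e+02  1.78593870e-01  1.76992323e+02] [-2.29955822  3.02417276  6.25947149]
scene carriage_handle 0.61 [ 0.4456 -0.22    0.1201]
scene press 0.92 [ 0.4457 -0.3401 -0.0016]
top carriage_handle 0.4 [ 0.4499 -0.2173  0.1185]
```

View pics/scene4.png

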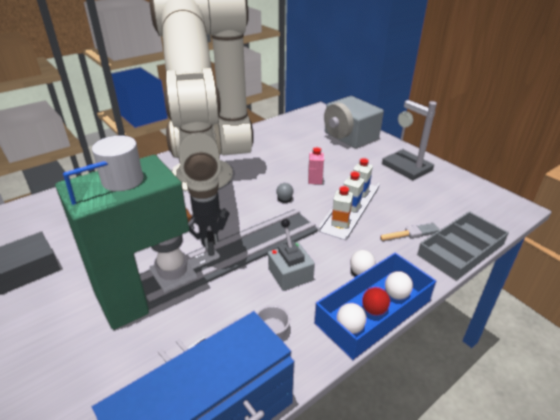

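The carriage is home: the handle is 120 mm from the press origin, and in the picture the ball at (172,262) sits under the ram. Releasing the handle and going to the switch.

servo_tool:
  moves:
    - [[0,0,0],[0,0,0],35]
    - [[0,0,0],[0,0,0],50]
    - [[0,0,0],[0,0,0],60]
    - [[0,0,0],[0,0,0],60]
    - [[0,0,0],[0,0,-0.01],60]
    - [[0,0,0],[0,0,-0.025],60]
    - [[0,0,0],[0,0,-0.025],60]
    - [[0,0,0],[0,0,-0.025],60]
    - [[0,0,0],[0,0,-0.025],60]
    - [[0,0,0],[0,0,-0.025],60]

```text
time: 22.9
ee_pos: [0.4492, -0.2206, 0.2073]
tcp_rot: [-179.9, 0.1, 176.9]
wrist_force: [1.4, 1.0, -0.0]
opening: 0.0515
grasp_force: 0.0
```

```bash
python3 - <<'E'
from h import *
o=get_obs();print(o['ee_pos'],o['wrist_force'],o['opening'])
for c in("scene","top"):
    p,d=camera(c)
    for n in("switch_tip","control_box","carriage_handle"):
        for r in mark_of(n,c)[:2]: print(c,n,round(r['score'],2),w(r['xyz'],c).round(4))
u=np.radians(-9);d=np.array([np.cos(u),np.sin(u),0])
R=frame([-d[1],d[0],0],[0,0,-1])
rows(9,R,np.array([.628,-.065,.2])-.095*d)
E
```

```text
[ 0.44922113 -0.22061914  0.20731389] [ 1.37334328  0.97745301 -0.03788364] 0.051504602427736496
scene switch_tip 0.68 [ 0.5905 -0.0612  0.1599]
scene control_box 0.66 [ 0.6273 -0.0631  0.0012]
scene carriage_handle 0.58 [ 0.4459 -0.2187  0.1226]
top switch_tip 0.57 [ 0.5931 -0.058   0.1615]
top control_box 0.97 [ 6.263e-01 -6.690e-02 -2.000e-04]
top control_box 0.46 [ 6.802e-01 -3.798e-01  2.000e-04]
top carriage_handle 0.74 [ 0.4485 -0.2181  0.1211]
turn/row [-0.    0.    0.66] max 0.66
[[-0.0, 0.0, 0.7], [-0.0085, 0.0194, 0.0005]],[[-0.0, 0.0, 0.7], [-0.0082, 0.0195, 0.0005]],[[-0.0, 0.0, 0.7], [-0.008, 0.0196, 0.0005]],[[-0.0, 0.0, 0.7], [-0.0078, 0.0197, 0.0005]],[[-0.0, 0.0, 0.7], [-0.0075, 0.0198, 0.0005]],[[-0.0, 0.0, 0.7], [-0.0073, 0.0199, 0.0005]],[[-0.0, 0.0, 0.7], [-0.0071, 0.0199, 0.0005]],[[-0.0, 0.0, 0.7], [-0.0069, 0.02, 0.0005]],[[-0.0, 0.0, 0.7], [-0.0066, 0.0201, 0.0005]],
```

servo_tool:
  moves:
    - [[0,0,0.7],[-0.0085,0.0194,0.0005],30]
    - [[0,0,0.7],[-0.0082,0.0195,0.0005],0]
    - [[0,0,0.7],[-0.008,0.0196,0.0005],0]
    - [[0,0,0.7],[-0.0078,0.0197,0.0005],0]
    - [[0,0,0.7],[-0.0075,0.0198,0.0005],0]
    - [[0,0,0.7],[-0.0073,0.0199,0.0005],0]
    - [[0,0,0.7],[-0.0071,0.0199,0.0005],0]
    - [[0,0,0.7],[-0.0069,0.02,0.0005],0]
    - [[0,0,0.7],[-0.0066,0.0201,0.0005],0]
    - [[0,0,0],[0,0,0],0]

```text
time: 24.3
ee_pos: [0.5354, -0.0488, 0.1998]
tcp_rot: [-180.0, 0.0, 170.7]
wrist_force: [-0.0, 0.0, -0.8]
opening: 0.0
grasp_force: 0.0
```

servo_tool:
  moves:
    - [[0,0,0],[0,0,0.024],0]
    - [[0,0,0],[0,0,0.024],0]
    - [[0,0,0],[0,0,0.022],0]
    - [[0,0,0],[0,0,0],0]
    - [[0,0,0],[-0.01,0,0],0]
    - [[0,0,0],[-0.01,0,0],0]
    - [[0,0,0],[-0.01,0,0],0]
    - [[0,0,0],[0,0,0],0]

```text
time: 25.1
ee_pos: [0.5664, -0.0558, 0.1314]
tcp_rot: [-180.0, 0.2, 170.6]
wrist_force: [-0.2, -0.2, 0.1]
opening: 0.0001
grasp_force: 0.0
```

Pushing on in steps.

servo_tool:
  moves:
    - [[0,0,0],[-0.01,0,0],0]
    - [[0,0,0],[-0.01,0,0],0]
    - [[0,0,0],[-0.01,0,0],0]
    - [[0,0,0],[-0.01,0,0],0]
    - [[0,0,0],[-0.01,0,0],0]
    - [[0,0,0],[0,0,0],0]

```text
time: 25.7
ee_pos: [0.6152, -0.0638, 0.1305]
tcp_rot: [-180.0, 0.1, 170.6]
wrist_force: [-1.2, -0.4, -0.7]
opening: -0.0004
grasp_force: 0.0
```

servo_tool:
  moves:
    - [[0,0,0],[-0.008,0,0],0]
    - [[0,0,0],[-0.007,0,0],0]
    - [[0,0,0],[0,0,0],0]

```text
time: 26.0
ee_pos: [0.6295, -0.0661, 0.1308]
tcp_rot: [-180.0, 0.1, 170.6]
wrist_force: [-1.1, -0.1, 0.0]
opening: 0.0002
grasp_force: 0.0
```

```bash
python3 - <<'E'
from h import *
o=get_obs();print(o['ee_pos'],o['wrist_force'])
for c in("scene","top"):
    p,d=camera(c)
    if c=="scene":cv2.imwrite("pics/s5.png",cv2.resize(p[170:320,220:400,::-1],None,fx=4,fy=4,interpolation=cv2.INTER_CUBIC))
    for n in("switch_tip",):
        for r in mark_of(n,c)[:2]: print(c,n,round(r['score'],2),w(r['xyz'],c).round(4))
E
```

```text
[ 0.62954879 -0.06613763  0.13084209] [-1.13790245 -0.1147602   0.04314647]
scene switch_tip 0.64 [ 0.6553 -0.0724  0.1671]
scene switch_tip 0.52 [ 7.495e-01 -2.258e-01 -1.000e-04]
top switch_tip 0.25 [ 0.4517 -0.2205  0.1175]
```

View pics/s5.png

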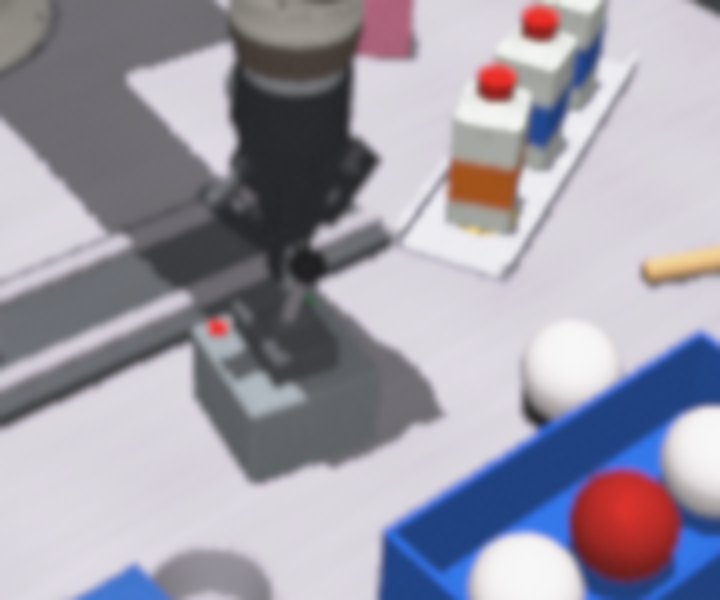

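The lever is over, with its knob at (308,265) in the crop, but only at about 0.85 rad. It's not on its stop yet, so I'm pushing further.

servo_tool:
  moves:
    - [[0,0,0],[-0.005,0,0],0]
    - [[0,0,0],[-0.004,0,0],0]
    - [[0,0,0],[0,0,0],0]

```text
time: 26.5
ee_pos: [0.6371, -0.0674, 0.1309]
tcp_rot: [-180.0, -0.0, 170.6]
wrist_force: [-5.6, 1.9, 2.7]
opening: -0.0002
grasp_force: 3.4
```

servo_tool:
  moves:
    - [[0,0,0],[-0.003,0,0],0]
    - [[0,0,0],[0,0,0],0]
    - [[0,0,0],[0,0,0],0]

```text
time: 26.8
ee_pos: [0.6378, -0.0675, 0.1308]
tcp_rot: [-180.0, -0.3, 170.6]
wrist_force: [-18.7, 3.2, 5.9]
opening: 0.0001
grasp_force: 9.4
```

On the stop: the force climbs to 19 N with no further motion. Retreating.

servo_tool:
  moves:
    - [[0,0,0],[0.01,0,0],0]
    - [[0,0,0],[0.02,0,0],0]
    - [[0,0,0],[0.03,0,0],0]
    - [[0,0,0],[0.03,0,0],0]
    - [[0,0,0],[0.02,0,-0.03],0]
    - [[0,0,0],[0,0,-0.04],0]
    - [[0,0,0],[0,0,-0.04],0]
    - [[0,0,0],[0,0,0],0]
    - [[0,0,0],[0,0,0],0]

```text
time: 27.7
ee_pos: [0.5328, -0.0501, 0.2419]
tcp_rot: [-180.0, 0.2, 170.6]
wrist_force: [-0.5, 0.2, -0.6]
opening: 0.0002
grasp_force: 0.0
```

```bash
python3 - <<'E'
from h import *
o=get_obs();print(o['ee_pos'],o['wrist_force'])
for c in("scene","top"):
    p,d=camera(c);cv2.imwrite(f"pics/{c}6.png",p[:,:,::-1])
    for n in("switch_tip","carriage_handle","fallen_base","fallen_cap","bottle_a"):
        for r in mark_of(n,c)[:3]: print(c,n,round(r['score'],2),w(r['xyz'],c).round(4))
E
```

```text
[ 0.532756   -0.05006883  0.24193944] [-0.45301866  0.16255646 -0.64766246]
scene switch_tip 0.4 [ 0.6659 -0.0744  0.1626]
scene switch_tip 0.23 [ 0.6251 -0.0661  0.0013]
scene carriage_handle 0.92 [ 0.4444 -0.2198  0.1221]
scene fallen_base 0.79 [0.5445 0.213  0.0037]
scene fallen_cap 0.57 [0.5461 0.214  0.1424]
scene bottle_a 0.95 [0.2947 0.3204 0.0034]
scene bottle_a 0.94 [0.5048 0.303  0.0051]
scene bottle_a 0.59 [0.4648 0.3925 0.0041]
top carriage_handle 0.85 [ 0.4527 -0.218   0.1168]
top fallen_base 0.7 [ 0.2501 -0.1801  0.0265]
top fallen_base 0.68 [0.5455 0.2129 0.0118]
top fallen_base 0.68 [ 0.6798 -0.3802  0.0011]
top fallen_cap 0.71 [0.5471 0.2121 0.143 ]
top fallen_cap 0.64 [ 0.2239 -0.3181  0.029 ]
top bottle_a 0.93 [0.5101 0.3004 0.0025]
top bottle_a 0.68 [0.4602 0.3941 0.0061]
top bottle_a 0.6 [0.2987 0.319  0.0015]
```

View pics/scene6.png

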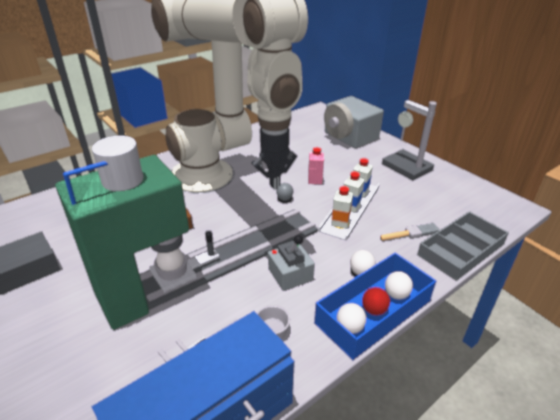

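The final picture shows the bottle on its spot (342,205), the carriage under the ram (172,262), the lever thrown (299,240) and the arm clear. Handing in.

```bash
python3 -c "
from workcell import *
print(job_done())"
```

```text
the job is handed in; nothing more can be done
None
```

The job is handed in at about 28 s of the 66 s allowed. The last pictures show the orange-banded bottle upright within a few mm of the yellow spot's centre, the carriage home under the ram, the toggle fully over and the arm clear. No verdict came back from the judge.

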